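# Lock the dust box cover with its quarter-turn fastener

### The arm

A 7-joint arm with a two-finger parallel gripper is mounted at the origin on the work surface. World frame = base frame: x ahead of the robot, y to its left, z up, the work surface at z = 0. Lengths are in m, angles in rad, forces in N, time in s.
With the tool pointing down it reaches from about 0.4 to 0.85 m from the base axis. Payload 4.5 kg.
Tool frame: the origin (TCP) lies between the finger pads; the fingertips stand 22 mm ahead of it and the grasp point (between the pads) lies 3 mm ahead of it; y points along the fingers, z is the direction in which the jaws open and shut, and the axes are right-handed (so a half turn about y gives the same grasp; the last joint's range is limited). The gripper opens to 88 mm and grips with 3 to 60 N. Pads are 18 mm wide; open, the fingers measure 123 mm over their backs; the gripper's body (75 mm by 187 mm) begins 45 mm behind the grasp point.
Start: joints at [-1.198, 0.689, -0.195, 1.565, 0.157, 0.902, -0.215], TCP at [0.208, 0.59, 0.261] pointing down, gripper open.
Joint ranges: [-3.01, 3.01], [-0.46, 2.08], [-1.47, 1.51], [0.13, 2.56], [-1, 4.14], [0.04, 2.09], [-2.66, 2.66]. Speed limits (rad/s): [2.57, 2.57, 3.14, 3.14, 3.14, 3.14, 3.14].

### API

Orientations are given as a unit quaternion [x, y, z, w].
In Python, from rig import arm gives the robot as it stands.
- The arm moves only by the tool jog_arm, never from a script. Its argument "series" is a list of rows, each a list of 5 numbers: the shift along the world's x, y, z in cm, then the turn about the world's z in rad, then the opening, from 0 (shut) to 1 (fully open). In form: [[tx, ty, tz, twist, claw], ...]. A call has 1 to 10 rows; each row shifts and turns the pose as measured when the row begins; what a row does not reach is not made up. A row lasts 1/10 s, in which the tool goes at most 50 mm and 8.59 degrees, less where a joint would pass 70% of its speed; a pose out of reach is approached as far as the arm can. A call with a gripper value outside its range is refused whole. The fingers move at their own pace and stop on an object; "grip_force" is the grip in N (left out, the last holds). Time passes only in rows, so rows that do not move let the fingers close. It gives the time, the measured TCP pose, the force and the opening at its end, in the units of the state.
- arm.state(): the state, without advancing time (a new reading comes with each control period).
- arm.camera(name): name is "side" or "top"; returns (picture, depth): 400x640x3 uint8, red, green, blue; 400x640 float32, m along the optical axis (not along the pixel's ray), 0 where there is no reading.
- arm.calibration(name): a dict with "fx", "fy", "cx", "cy" (pixels), "pose" (4x4, takes a point from camera to world coordinates). Camera axes: x right, y up, looking along -z (the intrinsics and any distortion apply to the point x, -y, -z); pixel columns grow to the right and rows downward; lengths in m; the calibration is good to about 2 mm. A picture is of the moment at which its call begins. calibration takes no time and is no camera call.
- arm.job_done(): hands the job in, once; it reports no verdict.
The state is a dict: "time": time; "qpos": joint angles; "qd": joint speeds; "effort": joint torques, N m; "eef_pos": TCP position; "ee_rot": TCP orientation; "contact_force": force on the tool from outside, world axes, zero at the start; "torque": the same for the moment, N m; "grip_width": opening from 0.0 (shut) to 1.0 (fully open).
Only numpy, scipy, OpenCV 4.12 (cv2) and the standard library are available. Lean on these libraries where they do the work, as an engineer would, in place of code of your own. Each camera call takes 0.05 s, during which the arm holds its last target. There are 200 camera calls.

### The job

Take the quarter-turn fastener out of its wooden holder, put it down into the slot in the dust box cover, push it down gently against the spring and turn it clockwise (seen from above) about a quarter turn until it springs up into its locked notch. Feel for the notch, do not force the fastener or crush it against the cover, and leave the other things on the bench alone. Finish with the fastener locked, upright and let go.

Things in the scene. Friction and masses are not known exactly. Their poses are not given: they have to be found in the camera images.
- fastener: Loose quarter-turn fastener, about 90 g, 57.5 mm tall, standing upright at the start. Origin: centre of the foot of its shaft, z up. Steel shaft 12 mm in diameter with a chamfered foot; a round steel collar 30 mm in diameter from 19.5 to 23.5 mm above the foot; a cross pin (point pin) below and a grip wing (point wing) above. Half a turn about z makes no difference.
- wing (a point): Centre of the fastener's black upright grip wing, 40.5 mm above the foot. The wing is 44 mm long along the fastener's x, 12 mm thick along its y and 34 mm tall, 23.5 to 57.5 mm above the foot; squeeze it across its thickness from above.
- pin (a point): Centre of the fastener's cross pin, 6 mm above the foot: a round steel pin 6 mm thick and 40 mm tip to tip, along the fastener's x (parallel to the wing).
- box: Grey dust-collection junction box fixed to the bench, 150 mm (its x) by 120 mm (its y) by 60 mm tall, with a rigid aluminium cover 4.5 mm thick on top and a black hose port 52 mm in diameter standing 25 mm out of its +x side. Origin: centre of its underside.
- slot (a point): Centre of the hole in the cover, at the cover's top face, 60 mm above the box's origin. The hole is a 15 mm square for the shaft, with a slot 9 mm wide and 44 mm long through it along the box's x for the cross pin. In the slot the fastener cannot be turned anticlockwise, nor clockwise until it is pushed down.
- spring (a point): Top of the spring plunger inside the box under the hole at the start, 9 mm below the cover's top. Here the fastener's foot meets it; it then pushes up with 4 N plus 0.6 N per mm pushed down.
- lip (a point): Point on the hole's axis 17 mm below the cover's top. Only with its foot this low (9 N) can the fastener be turned, its pin passing under a rigid lip; at 19.5 mm (10.5 N) its collar meets the rigid cover. Let go part-turned, it stays down at 17 mm. More than 60 N in all between fastener and box, pushing or wrenching, bends it.
- notch (a point): Point on the hole's axis 13.5 mm below the cover's top: where the foot is when the spring has lifted the pin into the locked notch (collar 6 mm clear of the cover). The notch is hidden, 1.05 to 1.75 rad clockwise (from above) of the slot, different each time; about 0.06 rad of play each way; its far side is a rigid end stop that reaches lower than the lip.
- holder: wooden holder block fixed to the bench, 90 x 70 x 35 mm tall, origin at the centre of its underside. The fastener stands in a pocket 44 mm (block's x) by 14 mm in the middle of its top, its collar resting on the block's top face.
- glue: white glue bottle, 56 mm in diameter, 150 mm tall, standing; origin at the centre of its underside; a bystander.
- offcut: wood offcut 130 x 50 x 19 mm lying flat; origin at the centre of its underside; a bystander.
- brush: bench brush lying on its side; origin at the centre of its underside; a bystander.
There are look-alikes about, which are no part of the job. There is more than one size of the fastener; the job needs the smaller. Several things have the shape of the box; the one meant has the colours described above.

How it is judged:
By the outcome, as a careful person would: the job done as asked, in the order asked, and still so for the second after the job is handed in, with the robot touching nothing.
It also fails if it takes over 64 s, if anything falls off the work surface, if the arm or the gripper's body presses on something with over 40 N, if the wrist force passes 120 N, or if a joint passes its speed limit or range.

## Working session

There is one attempt and no reset: what is moved stays moved. The work goes in short steps, Python scripts to look and compute and a tool call to move; the robot and the scene stay as the last step left them, time stands still between calls to the robot, and variables do not carry over. Pictures are saved under pics/ and viewed, about 8 in all and at most 12, crops included, and the job is handed in when it is done.

Besides the shell and the picture viewer there is one more tool, called after ">>>" as name(argument=value, ...), one argument or row to a line, values as JSON. jog_arm: Moves the arm, as the interface text tells. Its arguments: {"type":"object","properties":{"series":{"type":"array","items":{"type":"array","items":{"type":"number"}}},"grip_force":{"type":"number"}},"required":["series"]}

```bash
mkdir -p pics; cat > h.py <<'E'
import numpy as np,cv2
from rig import arm
def grab(n,tag):
    p,d=arm.camera(n); np.savez(f'pics/{tag}.npz',p=p,d=d); cv2.imwrite(f'pics/{tag}.png',p[:,:,::-1]); return p,d
def cloud(n,d):
    c=arm.calibration(n); v,u=np.mgrid[0:d.shape[0],0:d.shape[1]]
    P=np.stack([(u-c['cx'])/c['fx']*d,-(v-c['cy'])/c['fy']*d,-d],-1)
    T=np.array(c['pose']); return P@T[:3,:3].T+T[:3,3]
E
python3 - <<'E'
from h import *
for n in('top','side'):
    p,d=grab(n,n+'0'); c=arm.calibration(n); print(n,{k:np.round(c[k],3).tolist() for k in c})
print(arm.state())
a=cv2.imread('pics/top0.png');b=cv2.imread('pics/side0.png')
E
```

```text
top {'fx': 421.584, 'fy': 421.584, 'cx': 321.531, 'cy': 202.597, 'pose': [[-0.028, 0.995, -0.097, 0.486], [-1.0, -0.028, -0.005, -0.085], [-0.007, 0.097, 0.995, 1.21], [0.0, 0.0, 0.0, 1.0]]}
side {'fx': 366.281, 'fy': 366.281, 'cx': 322.139, 'cy': 196.333, 'pose': [[-0.982, 0.1, -0.163, 0.418], [-0.191, -0.554, 0.81, 0.768], [-0.009, 0.826, 0.563, 0.672], [0.0, 0.0, 0.0, 1.0]]}
{'time': 0.1, 'qpos': array([-1.198202  ,  0.68989316, -0.19449809,  1.56619545,  0.15728274,
        0.90251183, -0.21512484]), 'qd': array([-0.00202906, -0.00480758, -0.00094918, -0.00449831,  0.00016728,
        0.00046947, -0.00131985]), 'effort': array([-3.04356246e-03, -5.28496742e+01, -1.27155181e+00, -1.53837007e+01,
       -5.25446318e-02,  1.95794470e-03,  4.58027625e-05]), 'eef_pos': array([0.20759388, 0.58897161, 0.26000587]), 'ee_rot': array([ 0.6975569 , -0.11925811,  0.11914872, -0.69641615]), 'contact_force': array([-0.32497646,  0.94354758,  0.21980809]), 'torque': array([0.01539003, 0.00551631, 0.03259031]), 'grip_width': 0.9985099184680525}
```

View pics/top0.png

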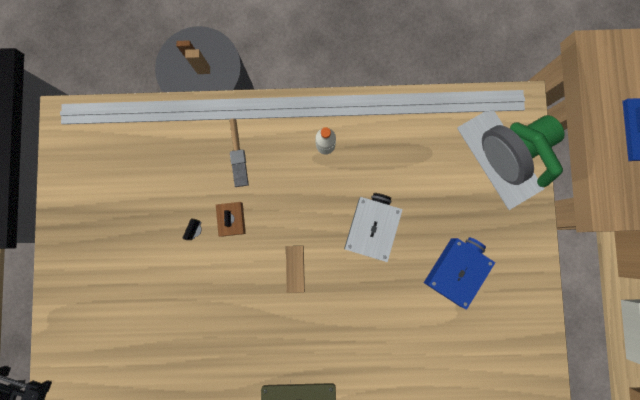

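View pics/side0.png

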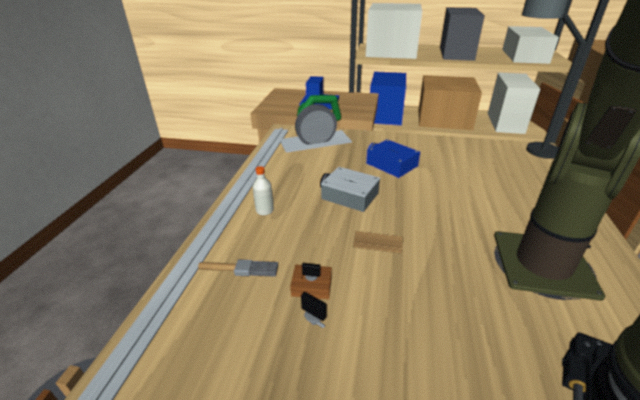

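The top view shows the grey box at about (374,228), the holder at (230,219) with a fastener in it, a bigger loose look-alike at (193,230), and a blue decoy box at (460,273). The side view agrees. Next I'll enlarge the holder and slot, and fit edges with depth.

```bash
python3 - <<'E'
from h import *
p=np.load('pics/top0.npz');im,d=p['p'][:,:,::-1],p['d']
a=cv2.resize(im[180:270,180:260],None,fx=5,fy=5,interpolation=cv2.INTER_CUBIC)
b=cv2.resize(im[185:275,335:415],None,fx=5,fy=5,interpolation=cv2.INTER_CUBIC)
cv2.imwrite('pics/crop1.png',np.hstack([a,b]))
W=cloud('top',d);z=W[...,2]
print('table z',np.median(z[300:340,150:250]))
def reg(r0,r1,c0,c1,zl,zh,name):
    m=np.zeros(z.shape,bool);m[r0:r1,c0:c1]=True;m&=(z>zl)&(z<zh)
    P=W[m];q=cv2.minAreaRect(P[:,:2].astype(np.float32));print(name,len(P),'med z',np.median(P[:,2]).round(4),'rect',np.round(q[0],4),np.round(q[1],4),q[2],'mean',P.mean(0).round(4))
reg(195,245,210,250,.028,.042,'holder top')
reg(195,245,210,250,.055,.09,'holder wing')
reg(210,250,175,210,.03,.2,'loose')
reg(185,275,335,415,.052,.066,'box')
reg(225,320,420,500,.052,.066,'blue')
E
```

```text
table z -0.00028772961215373094
holder top 693 med z 0.0351 rect [0.5639 0.1809] [0.0898 0.0712] 4.792556285858154 mean [0.5634 0.1792 0.0351]
holder wing 93 med z 0.0715 rect [0.5633 0.1803] [0.0432 0.0124] 1.5041121244430542 mean [0.5638 0.179  0.0701]
loose 254 med z 0.0737 rect [0.5336 0.2739] [0.0281 0.0598] 65.23902130126953 mean [0.5356 0.2754 0.0639]
box 2466 med z 0.06 rect [ 0.535  -0.2226] [0.1203 0.1744] 71.63336181640625 mean [ 0.526  -0.2196  0.0598]
blue 2605 med z 0.0597 rect [ 0.408  -0.4579] [0.1215 0.1754] 55.20938491821289 mean [ 0.4002 -0.4519  0.0596]
```

View pics/crop1.png

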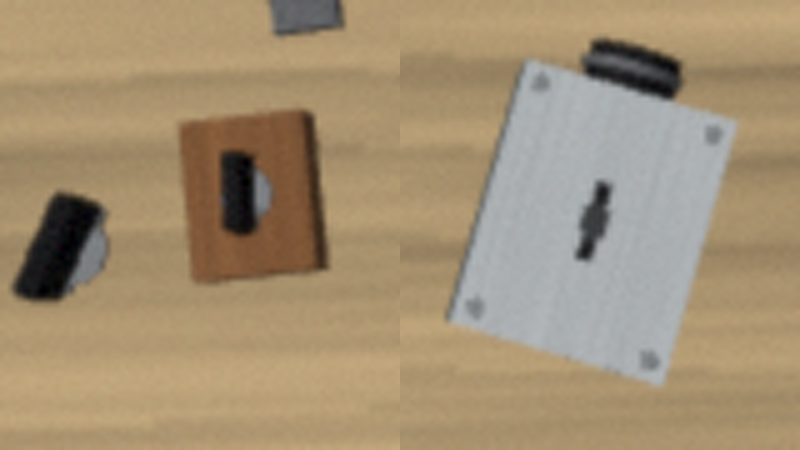

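The crop shows the small wing at (238,193) in the holder. In the right half, the slot centre is at about (594,221), with its ends at (604,185) and (584,258). The holder wing measures 43 x 12 mm with its top at z≈0.072, which matches the small fastener.

```bash
cat >> h.py <<'E'
def pix(n,u,v,z):
    c=arm.calibration(n);T=np.array(c['pose']);r=T[:3,:3]@np.array([(u-c['cx'])/c['fx'],-(v-c['cy'])/c['fy'],-1]);return T[:3,3]+r*(z-T[2,3])/r[2]
E
python3 - <<'E'
from h import *
from scipy.spatial.transform import Rotation as R
f=lambda U,V,c0,r0,z=.06:pix('top',(U+.5)/5-.5+c0,(V+.5)/5-.5+r0,z)[:2]
C=np.array([f(U-400,V,335,185) for U,V in((528,60),(735,122),(663,382),(448,320))])
print('corners',C.round(4).tolist(),'ctr',C.mean(0).round(4),'sides',np.linalg.norm(C-np.roll(C,-1,0),axis=1).round(4))
ax=(C[0]+C[1]-C[2]-C[3]);print('box yaw',np.arctan2(ax[1],ax[0]))
p=np.load('pics/top0.npz');g=p['p'].mean(-1);W=cloud('top',p['d'])
print('slot hand',f(194,221,335,185),f(204,185,335,185),f(184,258,335,185))
s=g[215:245,362:386];w=np.clip(140-s,0,None);w[s>110]=0
v,u=np.mgrid[215:245,362:386];X=np.array([pix('top',a,b,.06)[:2] for a,b in zip(u.ravel(),v.ravel())]);w=w.ravel()
m=(X*w[:,None]).sum(0)/w.sum();D=X-m;cov=(D*w[:,None]).T@D/w.sum();e=np.linalg.eigh(cov)[1][:,1];print('slot',m.round(4),'yaw',np.arctan(e[1]/e[0]))
# side camera
p=np.load('pics/side0.npz');im,d=p['p'],p['d'];W=cloud('side',d);z=W[...,2]
for nm,x,y,r,zl,zh in(('holder top',.564,.18,.07,.028,.042),('wing',.564,.18,.035,.055,.09),('cover',.53,-.22,.11,.053,.065)):
    k=(np.hypot(W[...,0]-x,W[...,1]-y)<r)&(z>zl)&(z<zh);P=W[k];q=cv2.minAreaRect(P[:,:2].astype(np.float32));print('side',nm,len(P),np.median(P[:,2]).round(4),np.round(q[0],4),np.round(q[1],4),q[2])
st=arm.state();print(R.from_quat(st['ee_rot']).as_matrix().round(3))
# wing yaw top
p=np.load('pics/top0.npz');W=cloud('top',p['d']);g=p['p'].max(-1)
k=np.zeros(g.shape,bool);k[195:245,210:250]=True;k&=(g<60)&(W[...,2]>.06)
v,u=np.where(k);X=np.array([pix('top',a,b,.0725)[:2] for a,b in zip(u,v)]);q=cv2.minAreaRect(X.astype(np.float32));m=X.mean(0);e=np.linalg.svd(X-m)[2][0];print('wing',len(X),m,q,np.arctan(e[1]/e[0]))
E
```

```text
corners [[0.6123, -0.186], [0.575, -0.2978], [0.4353, -0.2525], [0.4718, -0.1375]] ctr [ 0.5236 -0.2185] sides [0.1178 0.1469 0.1206 0.1487]
box yaw -0.3230616862722824
slot hand [ 0.52313794 -0.21869662] [ 0.54257707 -0.22491728] [ 0.50322018 -0.21247492]
slot [ 0.523  -0.2186] yaw -0.32334850731340775
side holder top 705 0.0337 [0.5635 0.1809] [0.0903 0.0736] 5.145350456237793
side wing 158 0.0681 [0.563  0.1818] [0.0136 0.0424] 89.1695327758789
side cover 1059 0.0587 [ 0.5332 -0.222 ] [0.1264 0.1743] 71.48320007324219
[[ 0.943 -0.     0.332]
 [-0.332 -0.002  0.943]
 [ 0.    -1.    -0.002]]
wing 72 [0.56234738 0.17769757] ((0.5629293322563171, 0.17769156396389008), (0.03890446200966835, 0.012873398140072823), 4.094221591949463) 0.05194893803134829
```

>>> jog_arm(
  series=[
    [3, -3.4, -0.5, 0.04, 0.5],
    [3, -3.4, -0.5, 0.04, 0.5],
    [3, -3.4, -0.5, 0.04, 0.5],
    [3, -3.4, -0.5, 0.04, 0.5],
    [3, -3.4, -0.5, 0.04, 0.5],
    [3, -3.4, -0.5, 0.04, 0.5],
    [3, -3.4, -0.5, 0.04, 0.5],
    [3, -3.4, -0.5, 0.04, 0.5],
    [3, -3.4, -0.5, 0.04, 0.5],
    [0, 0, 0, 0, 0.5],
  ],
  grip_force=25,
)

```text
time: 1.1
eef_pos: [0.481, 0.2684, 0.2098]
ee_rot: [0.709, 0.012, -0.017, -0.705]
contact_force: [-0.2, 0.1, 0.4]
grip_width: 0.499
```

>>> jog_arm(
  series=[
    [2.5, -2.6, -1, 0.01, 0.5],
    [2.5, -2.6, -1, 0.01, 0.5],
    [2.2, -2.5, -1, 0.01, 0.5],
    [1, -1.1, -1, 0, 0.5],
    [0, 0, 0, 0, 0.5],
    [0, 0, 0, 0, 0.5],
  ],
)

```text
time: 1.7
eef_pos: [0.5634, 0.179, 0.167]
ee_rot: [0.708, 0.021, -0.029, -0.705]
contact_force: [0.8, 0.2, -0.4]
grip_width: 0.499
```

```bash
cat >> h.py <<'E'
from scipy.spatial.transform import Rotation as R
def st():
    s=arm.state();M=R.from_quat(s['ee_rot']).as_matrix();print('t',round(s['time'],2),'p',s['eef_pos'].round(4),'yaw',np.arctan2(M[1,0],M[0,0]).round(4),'down',M[:,1].round(3),'F',s['contact_force'].round(2),'M',s['torque'].round(2),'w',round(s['grip_width'],3),'q',s['qpos'].round(2))
E
python3 - <<'E'
from h import *
p,d=grab('side','side1');st()
cv2.imwrite('pics/c2.png',cv2.resize(p[150:350,220:400,::-1],None,fx=3,fy=3,interpolation=cv2.INTER_CUBIC))
E
```

```text
t 1.75 p [0.5632 0.1793 0.167 ] yaw 0.0727 down [-0.012 -0.004 -1.   ] F [-0.51 -0.91  0.23] M [ 0.04 -0.05 -0.  ] w 0.5 q [-0.19  0.79 -0.35  1.74  0.39  0.7   0.9 ]
```

View pics/c2.png

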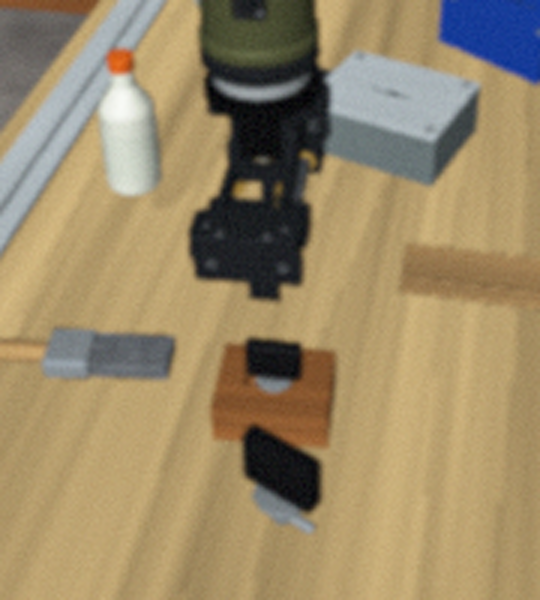

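The gripper is above the holder (fingertip at crop (265,290), wing at (274,358)), with clear space around it. I'll descend.

>>> jog_arm(
  series=[
    [0, 0.05, -2.5, 0, 0.5],
    [0, 0.05, -2.5, 0, 0.5],
    [0, 0, -2.5, 0, 0.5],
    [0, 0, -1.5, 0, 0.5],
    [0, 0, -0.8, 0, 0.5],
    [0, 0, -0.3, 0, 0.5],
    [0, 0, 0, 0, 0.5],
  ],
)

```text
time: 2.45
eef_pos: [0.5577, 0.1965, 0.0685]
ee_rot: [-0.704, -0.03, 0.035, 0.709]
contact_force: [-0.2, -0.8, -0.6]
grip_width: 0.5
```

```bash
python3 -c "
from h import *
st()"
```

```text
t 2.45 p [0.5577 0.1965 0.0685] yaw 0.0912 down [-0.008  0.007 -1.   ] F [-0.17 -0.76 -0.64] M [-0.09 -0.04  0.02] w 0.5 q [-0.25  0.93 -0.28  1.79  0.46  0.49  0.82]
```

>>> jog_arm(
  series=[
    [0.2, -0.6, 0, -0.01, 0.5],
    [0.2, -0.5, 0, 0, 0.5],
    [0.1, -0.3, 0, 0, 0.5],
    [0, 0, 0, 0, 0.5],
  ],
)

```text
time: 2.85
eef_pos: [0.5646, 0.182, 0.0712]
ee_rot: [-0.703, -0.027, 0.029, 0.71]
contact_force: [0.1, -0.1, -0.0]
grip_width: 0.499
```

```bash
python3 - <<'E'
from h import *
st();p,d=grab('side','side2')
cv2.imwrite('pics/c3.png',cv2.resize(p[210:340,250:380,::-1],None,fx=4,fy=4,interpolation=cv2.INTER_CUBIC))
E
```

```text
t 2.85 p [0.5646 0.182  0.0712] yaw 0.08 down [-0.003  0.009 -1.   ] F [ 0.11 -0.05 -0.04] M [ 0.04  0.02 -0.03] w 0.499 q [-0.23  0.93 -0.28  1.78  0.46  0.49  0.84]
```

View pics/c3.png

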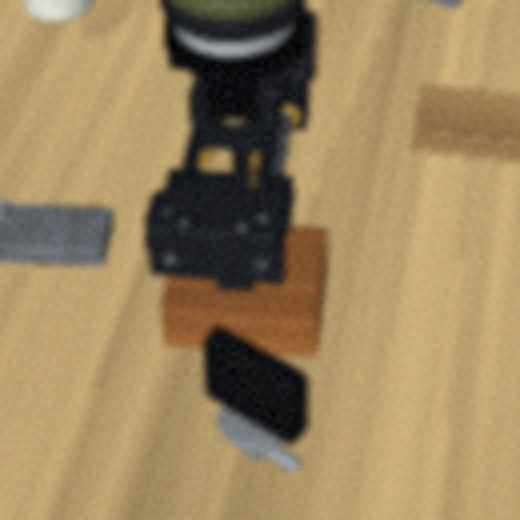

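The gripper stands over the holder with the wing hidden between the fingers. I'll lower it slightly and close.

>>> jog_arm(
  series=[
    [-0.05, -0.1, -0.25, 0, 0.5],
    [0, 0, -0.2, 0, 0.5],
    [0, 0, 0, 0, 0.3],
    [0, 0, 0, 0, 0.1],
    [0, 0, 0, 0, 0],
    [0, 0, 0, 0, 0],
    [0, 0, 0, 0, 0],
  ],
  grip_force=25,
)

```text
time: 3.6
eef_pos: [0.5639, 0.1815, 0.0664]
ee_rot: [-0.703, -0.027, 0.03, 0.71]
contact_force: [0.1, -0.6, 0.3]
grip_width: 0.131
```

```bash
python3 -c "
from h import *
st()"
```

```text
t 3.6 p [0.5639 0.1815 0.0664] yaw 0.0805 down [-0.004  0.01  -1.   ] F [ 0.14 -0.6   0.25] M [-0.12 -0.04  0.  ] w 0.131 q [-0.23  0.94 -0.28  1.79  0.47  0.48  0.84]
```

>>> jog_arm(
  series=[
    [0, 0, 0.4, 0, 0],
    [0, 0, 0.8, 0, 0],
    [0, 0, 1, 0, 0],
    [0, 0, 1.5, 0, 0],
    [0, 0, 2, 0, 0],
    [0, 0, 2, 0, 0],
    [0, 0, 1.5, 0, 0],
    [0, 0, 0, 0, 0],
  ],
  grip_force=35,
)

```text
time: 4.4
eef_pos: [0.5633, 0.1819, 0.1662]
ee_rot: [-0.703, -0.028, 0.029, 0.71]
contact_force: [0.2, 0.5, -1.2]
grip_width: 0.135
```

```bash
python3 -c "
from h import *
st()"
```

```text
t 4.4 p [0.5633 0.1819 0.1662] yaw 0.0812 down [-0.003  0.011 -1.   ] F [ 0.17  0.5  -1.16] M [ 0.07 -0.02  0.03] w 0.135 q [-0.18  0.79 -0.36  1.75  0.39  0.68  0.9 ]
```

>>> jog_arm(
  series=[
    [-0.4, -2, 0, -0.03, 0],
    [-0.4, -4, 0, -0.04, 0],
    [-0.4, -4, 0, -0.04, 0],
    [-0.4, -4, 0, -0.04, 0],
    [-0.4, -4, 0, -0.04, 0],
    [-0.4, -4, 0, -0.04, 0],
    [-0.4, -4, 0, -0.04, 0],
    [-0.4, -4, 0, -0.04, 0],
    [-0.4, -4, 0, -0.04, 0],
    [-0.4, -2, 0, -0.03, 0],
  ],
)

```text
time: 5.4
eef_pos: [0.5076, -0.1994, 0.1612]
ee_rot: [-0.695, 0.119, -0.11, 0.7]
contact_force: [0.9, 0.5, -1.5]
grip_width: 0.128
```

```bash
python3 -c "
from h import *
st()"
```

```text
t 5.4 p [ 0.5076 -0.1994  0.1612] yaw -0.3254 down [-0.012  0.009 -1.   ] F [ 0.92  0.53 -1.46] M [ 0.01  0.01 -0.03] w 0.128 q [ 0.48  0.75 -0.32  1.88  0.38  0.59  1.17]
```

>>> jog_arm(
  series=[
    [0.8, -1, -0.8, 0, 0],
    [0.5, -0.7, -0.8, 0, 0],
    [0.2, -0.2, -0.8, 0, 0],
    [0, 0, -0.8, 0, 0],
    [0, 0, -0.4, 0, 0],
    [0, 0, 0, 0, 0],
    [0, 0, 0, 0, 0],
  ],
)

```text
time: 6.1
eef_pos: [0.5202, -0.2189, 0.1188]
ee_rot: [-0.695, 0.122, -0.108, 0.701]
contact_force: [-0.1, -0.0, -1.5]
grip_width: 0.127
```

```bash
python3 - <<'E'
from h import *
st();p,d=grab('side','side3');q,_=grab('top','top3')
a=cv2.resize(p[140:225,300:400,::-1],None,fx=4,fy=4,interpolation=cv2.INTER_CUBIC)
b=cv2.resize(q[185:270,325:425,::-1],None,fx=4,fy=4,interpolation=cv2.INTER_CUBIC)
cv2.imwrite('pics/c4.png',np.hstack([a,b]))
E
```

```text
t 6.1 p [ 0.5202 -0.2189  0.1188] yaw -0.326 down [-0.019  0.012 -1.   ] F [-0.13 -0.01 -1.48] M [-0.04 -0.05  0.01] w 0.127 q [ 0.49  0.83 -0.29  1.84  0.41  0.55  1.18]
```

View pics/c4.png

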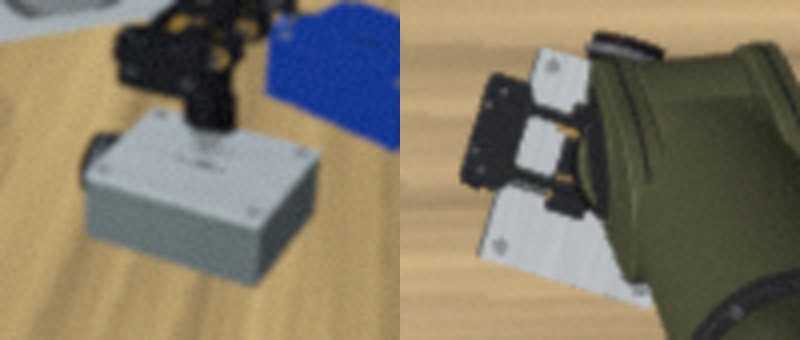

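The fastener hangs just above the slot, in line with it. The slot is visible at crop (200,160) just below the foot. It needs about +3.5 mm in x, then a slow descent by feel.

>>> jog_arm(
  series=[
    [0.25, 0, 0, 0, 0],
    [0.1, 0, 0, 0, 0],
    [0, 0, 0, 0, 0],
  ],
)

```text
time: 6.5
eef_pos: [0.5247, -0.2191, 0.1202]
ee_rot: [-0.695, 0.121, -0.108, 0.701]
contact_force: [-0.2, 0.3, -0.7]
grip_width: 0.13
```

```bash
python3 - <<'E'
from h import *
st();p,d=grab('side','side4')
a=cv2.resize(p[150:200,320:380,::-1],None,fx=12,fy=12,interpolation=cv2.INTER_CUBIC)
cv2.imwrite('pics/c5.png',a)
c=arm.calibration('side');T=np.linalg.inv(np.array(c['pose']))
for n,P in(('slot',(.523,-.2186,.06)),('s+',(.523+.0209,-.2186-.007,.06)),('s-',(.523-.0209,-.2186+.007,.06))):
    q=T[:3,:3]@np.array(P)+T[:3,3];u=c['cx']-c['fx']*q[0]/q[2];v=c['cy']+c['fy']*q[1]/q[2];print(n,((u-320+.5)*12).round(),((v-150+.5)*12).round())
E
```

```text
t 6.5 p [ 0.5247 -0.2191  0.1202] yaw -0.3261 down [-0.016  0.011 -1.   ] F [-0.24  0.28 -0.66] M [-0.03  0.   -0.01] w 0.13 q [ 0.49  0.83 -0.29  1.83  0.41  0.56  1.18]
slot 374.0 364.0
s+ 300.0 343.0
s- 450.0 385.0
```

View pics/c5.png

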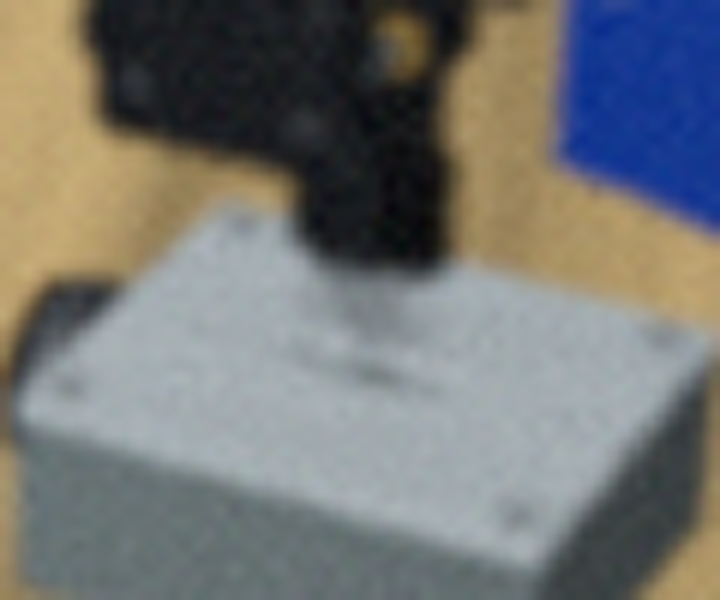

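The slot shows at crop (372,370), within half a pixel of my prediction of (374,364). I'll descend in small steps and watch the force.

>>> jog_arm(
  series=[
    [-0.1, 0, -0.3, 0, 0],
    [0, 0, -0.3, 0, 0],
    [0, 0, -0.2, 0, 0],
    [0, 0, -0.1, 0, 0],
  ],
)

```text
time: 6.95
eef_pos: [0.5234, -0.2194, 0.1106]
ee_rot: [-0.695, 0.121, -0.109, 0.7]
contact_force: [0.4, 0.1, -0.9]
grip_width: 0.134
```

```bash
python3 -c "
from h import *
st()"
```

```text
t 6.95 p [ 0.5234 -0.2194  0.1106] yaw -0.3266 down [-0.016  0.011 -1.   ] F [ 0.36  0.08 -0.91] M [-0.01  0.01  0.03] w 0.134 q [ 0.48  0.85 -0.28  1.84  0.41  0.53  1.17]
```

>>> jog_arm(
  series=[
    [0, 0.05, -0.1, 0, 0],
    [0, 0, -0.1, 0, 0],
    [0, 0, -0.1, 0, 0],
  ],
)

```text
time: 7.25
eef_pos: [0.5233, -0.2189, 0.1071]
ee_rot: [-0.695, 0.121, -0.109, 0.7]
contact_force: [0.9, -0.3, -1.0]
grip_width: 0.132
```

The foot is about 4 mm below the cover top with no upward force, so it is in the hole. Continuing down to the spring.

>>> jog_arm(
  series=[
    [0, 0, -0.1, 0, 0],
    [0, 0, -0.1, 0, 0],
    [0, 0, -0.1, 0, 0],
    [0, 0, -0.1, 0, 0],
  ],
)

```text
time: 7.65
eef_pos: [0.5234, -0.2189, 0.1028]
ee_rot: [-0.695, 0.121, -0.109, 0.7]
contact_force: [-0.0, -0.8, 0.2]
grip_width: 0.135
```

```bash
python3 -c "
from h import *
st()"
```

```text
t 7.65 p [ 0.5234 -0.2189  0.1028] yaw -0.3266 down [-0.016  0.011 -1.   ] F [-0.05 -0.84  0.16] M [-0.02 -0.03 -0.06] w 0.135 q [ 0.48  0.86 -0.28  1.84  0.42  0.52  1.17]
```

>>> jog_arm(
  series=[
    [0, 0, -0.15, 0, 0],
    [0, 0, -0.15, 0, 0],
    [0, 0, -0.15, 0, 0],
    [0, 0, -0.1, 0, 0],
  ],
)

```text
time: 8.05
eef_pos: [0.5235, -0.2189, 0.0981]
ee_rot: [-0.695, 0.121, -0.109, 0.7]
contact_force: [-1.6, 0.7, 5.0]
grip_width: 0.133
```

```bash
python3 -c "
from h import *
st()"
```

```text
t 8.05 p [ 0.5235 -0.2189  0.0981] yaw -0.3266 down [-0.016  0.01  -1.   ] F [-1.6   0.67  4.96] M [ 0.12  0.34 -0.01] w 0.133 q [ 0.48  0.87 -0.27  1.84  0.42  0.51  1.16]
```

>>> jog_arm(
  series=[
    [0, 0, -0.15, 0, 0],
    [0, 0, -0.15, 0, 0],
    [0, 0, -0.15, 0, 0],
    [0, 0, -0.1, 0, 0],
  ],
)

```text
time: 8.45
eef_pos: [0.5235, -0.2189, 0.0939]
ee_rot: [-0.695, 0.121, -0.109, 0.7]
contact_force: [-2.2, 1.1, 7.1]
grip_width: 0.132
```

```bash
python3 -c "
from h import *
st()"
```

```text
t 8.45 p [ 0.5235 -0.2189  0.0939] yaw -0.3266 down [-0.015  0.009 -1.   ] F [-2.17  1.11  7.09] M [0.19 0.44 0.01] w 0.132 q [ 0.47  0.87 -0.27  1.84  0.43  0.5   1.16]
```

>>> jog_arm(
  series=[
    [-0.04, 0.02, -0.08, 0, 0],
    [0, 0, -0.06, 0, 0],
  ],
)

```text
time: 8.65
eef_pos: [0.5235, -0.2189, 0.0935]
ee_rot: [-0.696, 0.12, -0.11, 0.7]
contact_force: [-2.9, 0.3, 7.1]
grip_width: 0.134
```

```bash
python3 -c "
from h import *
st()"
```

```text
t 8.65 p [ 0.5235 -0.2189  0.0935] yaw -0.3267 down [-0.014  0.008 -1.   ] F [-2.92  0.34  7.07] M [ 0.13  0.49 -0.02] w 0.134 q [ 0.47  0.87 -0.27  1.84  0.43  0.5   1.16]
```

>>> jog_arm(
  series=[
    [-0.08, 0, -0.12, 0, 0],
    [-0.05, 0, -0.1, 0, 0],
  ],
)

```text
time: 8.85
eef_pos: [0.5233, -0.2188, 0.0927]
ee_rot: [-0.696, 0.119, -0.11, 0.7]
contact_force: [-1.3, 2.0, 8.6]
grip_width: 0.133
```

```bash
python3 -c "
from h import *
st()"
```

```text
t 8.85 p [ 0.5233 -0.2188  0.0927] yaw -0.3265 down [-0.011  0.008 -1.   ] F [-1.33  1.96  8.62] M [0.11 0.38 0.04] w 0.133 q [ 0.47  0.87 -0.26  1.85  0.43  0.49  1.15]
```

Now 18.2 mm deep by the spring force, so I'll start turning clockwise.

>>> jog_arm(
  series=[
    [0, 0, -0.05, -0.05, 0],
    [0, 0, -0.05, -0.05, 0],
    [0, 0, -0.05, -0.05, 0],
  ],
)

```text
time: 9.15
eef_pos: [0.5239, -0.219, 0.093]
ee_rot: [-0.685, 0.172, -0.165, 0.689]
contact_force: [-1.6, 0.7, 8.5]
grip_width: 0.134
```

```bash
python3 -c "
from h import *
st()"
```

```text
t 9.15 p [ 0.5239 -0.219   0.093 ] yaw -0.4817 down [-0.008  0.008 -1.   ] F [-1.62  0.72  8.54] M [0.12 0.38 0.05] w 0.134 q [ 0.45  0.87 -0.23  1.85  0.37  0.47  1.05]
```

>>> jog_arm(
  series=[
    [-0.04, 0, -0.05, -0.07, 0],
    [0, 0, -0.06, -0.07, 0],
    [0, 0, -0.06, -0.07, 0],
    [0, 0, -0.06, -0.07, 0],
  ],
)

```text
time: 9.55
eef_pos: [0.5249, -0.2194, 0.0934]
ee_rot: [-0.652, 0.268, -0.265, 0.657]
contact_force: [-1.0, 0.5, 7.0]
grip_width: 0.13
```

```bash
python3 -c "
from h import *
st()"
```

```text
t 9.55 p [ 0.5249 -0.2194  0.0934] yaw -0.7728 down [-0.002  0.008 -1.   ] F [-0.96  0.51  7.05] M [0.07 0.41 0.01] w 0.13 q [ 0.41  0.87 -0.16  1.85  0.26  0.45  0.87]
```

>>> jog_arm(
  series=[
    [-0.08, 0.03, -0.12, -0.06, 0],
    [-0.06, 0.02, -0.1, -0.06, 0],
    [-0.04, 0, -0.08, -0.06, 0],
    [-0.04, 0, -0.08, -0.06, 0],
  ],
)

```text
time: 9.95
eef_pos: [0.5254, -0.2196, 0.0926]
ee_rot: [-0.614, 0.345, -0.347, 0.619]
contact_force: [-2.1, 0.6, 8.8]
grip_width: 0.133
```

```bash
python3 -c "
from h import *
st()"
```

```text
t 9.95 p [ 0.5254 -0.2196  0.0926] yaw -1.0231 down [ 0.007  0.005 -1.   ] F [-2.12  0.56  8.8 ] M [ 0.08  0.33 -0.02] w 0.133 q [ 0.38  0.86 -0.1   1.86  0.16  0.42  0.71]
```

>>> jog_arm(
  series=[
    [-0.06, 0.02, -0.08, -0.06, 0],
    [-0.06, 0.02, -0.07, -0.06, 0],
    [-0.04, 0, -0.07, -0.06, 0],
    [-0.04, 0, -0.07, -0.05, 0],
  ],
)

```text
time: 10.35
eef_pos: [0.5259, -0.2198, 0.0927]
ee_rot: [-0.568, 0.413, -0.421, 0.574]
contact_force: [-1.0, -0.1, 8.8]
grip_width: 0.136
```

```bash
python3 -c "
from h import *
st()"
```

```text
t 10.35 p [ 0.5259 -0.2198  0.0927] yaw -1.2626 down [ 0.014  0.001 -1.   ] F [-1.   -0.07  8.78] M [0.13 0.32 0.03] w 0.136 q [ 0.34  0.86 -0.04  1.87  0.07  0.4   0.56]
```

Turned 0.94 rad so far. From here I'll take small steps, watching Mz and yaw for the end stop.

>>> jog_arm(
  series=[
    [-0.04, 0.02, -0.07, -0.04, 0],
    [-0.04, 0, -0.07, -0.04, 0],
    [-0.04, 0, -0.06, -0.04, 0],
  ],
)

```text
time: 10.65
eef_pos: [0.5261, -0.22, 0.0929]
ee_rot: [-0.54, 0.447, -0.458, 0.547]
contact_force: [-0.2, 0.5, 7.8]
grip_width: 0.132
```

```bash
python3 -c "
from h import *
st()"
```

```text
t 10.65 p [ 0.5261 -0.22    0.0929] yaw -1.3874 down [ 0.018 -0.003 -1.   ] F [-0.17  0.46  7.77] M [ 0.11  0.4  -0.02] w 0.132 q [ 0.32  0.86 -0.01  1.88  0.01  0.39  0.49]
```

>>> jog_arm(
  series=[
    [-0.04, 0.02, -0.07, -0.035, 0],
    [-0.04, 0.02, -0.07, -0.035, 0],
    [-0.04, 0, -0.06, -0.035, 0],
  ],
)

```text
time: 10.95
eef_pos: [0.5262, -0.2201, 0.093]
ee_rot: [-0.515, 0.474, -0.488, 0.522]
contact_force: [-1.3, 0.9, 8.8]
grip_width: 0.134
```

```bash
python3 -c "
from h import *
st()"
```

```text
t 10.95 p [ 0.5262 -0.2201  0.093 ] yaw -1.4967 down [ 0.021 -0.006 -1.   ] F [-1.31  0.94  8.81] M [ 0.13  0.34 -0.05] w 0.134 q [ 0.31  0.86  0.01  1.88 -0.03  0.38  0.42]
```

Turned 1.17 rad, and it is still free.

>>> jog_arm(
  series=[
    [-0.04, 0.02, -0.07, -0.035, 0],
    [-0.04, 0.02, -0.07, -0.035, 0],
    [-0.04, 0.02, -0.06, -0.035, 0],
  ],
)

```text
time: 11.25
eef_pos: [0.5263, -0.22, 0.093]
ee_rot: [0.488, -0.5, 0.517, -0.495]
contact_force: [-1.4, 0.6, 7.7]
grip_width: 0.133
```

```bash
python3 -c "
from h import *
st()"
```

```text
t 11.25 p [ 0.5263 -0.22    0.093 ] yaw -1.6058 down [ 0.024 -0.01  -1.   ] F [-1.38  0.57  7.73] M [0.11 0.36 0.  ] w 0.133 q [ 0.29  0.86  0.04  1.88 -0.08  0.37  0.35]
```

>>> jog_arm(
  series=[
    [-0.04, 0.02, -0.07, -0.035, 0],
    [-0.04, 0.02, -0.07, -0.035, 0],
    [-0.04, 0.02, -0.06, -0.035, 0],
  ],
)

```text
time: 11.55
eef_pos: [0.5262, -0.2199, 0.093]
ee_rot: [0.459, -0.525, 0.544, -0.466]
contact_force: [-0.1, 0.4, 7.3]
grip_width: 0.133
```

```bash
python3 -c "
from h import *
st()"
```

```text
t 11.55 p [ 0.5262 -0.2199  0.093 ] yaw -1.7147 down [ 0.026 -0.014 -1.   ] F [-0.08  0.4   7.33] M [ 0.05  0.4  -0.02] w 0.133 q [ 0.27  0.86  0.07  1.89 -0.12  0.37  0.29]
```

>>> jog_arm(
  series=[
    [-0.04, 0.02, -0.07, -0.035, 0],
    [-0.04, 0.02, -0.07, -0.035, 0],
    [-0.04, 0.02, -0.06, -0.035, 0],
  ],
)

```text
time: 11.85
eef_pos: [0.5255, -0.2194, 0.093]
ee_rot: [0.43, -0.548, 0.569, -0.437]
contact_force: [-2.5, 1.2, 8.0]
grip_width: 0.134
```

```bash
python3 -c "
from h import *
st()"
```

```text
t 11.85 p [ 0.5255 -0.2194  0.093 ] yaw -1.8232 down [ 0.026 -0.018 -0.999] F [-2.47  1.24  7.99] M [0.14 0.55 0.06] w 0.134 q [ 0.26  0.86  0.09  1.89 -0.17  0.36  0.22]
```

>>> jog_arm(
  series=[
    [0, 0, -0.06, -0.03, 0],
    [0, 0, -0.06, -0.03, 0],
  ],
)

```text
time: 12.05
eef_pos: [0.5249, -0.219, 0.0929]
ee_rot: [0.413, -0.562, 0.582, -0.419]
contact_force: [-1.9, 1.3, 9.9]
grip_width: 0.134
```

```bash
python3 -c "
from h import *
st()"
```

```text
t 12.05 p [ 0.5249 -0.219   0.0929] yaw -1.8848 down [ 0.024 -0.019 -1.   ] F [-1.92  1.26  9.9 ] M [0.24 0.68 0.08] w 0.134 q [ 0.25  0.86  0.11  1.9  -0.2   0.36  0.18]
```

Slight rises in Mz and Fz. I'll test for the notch by easing up.

>>> jog_arm(
  series=[
    [0.04, -0.02, 0.05, 0, 0],
    [0, 0, 0.1, 0, 0],
    [0, 0, 0.1, 0, 0],
  ],
)

```text
time: 12.35
eef_pos: [0.5246, -0.219, 0.0948]
ee_rot: [0.413, -0.562, 0.582, -0.418]
contact_force: [1.6, -1.7, -9.9]
grip_width: 0.135
```

```bash
python3 -c "
from h import *
st()"
```

```text
t 12.35 p [ 0.5246 -0.219   0.0948] yaw -1.8845 down [ 0.023 -0.019 -1.   ] F [ 1.62 -1.75 -9.92] M [-0.17 -0.21  0.03] w 0.135 q [ 0.25  0.86  0.11  1.89 -0.2   0.37  0.18]
```

The pin is against the lip, so it isn't at the notch yet. I'll go back down and keep turning.

>>> jog_arm(
  series=[
    [0, 0, -0.1, 0, 0],
    [0, 0, -0.1, 0, 0],
    [0, 0, -0.05, -0.03, 0],
    [0, 0, -0.05, -0.03, 0],
  ],
)

```text
time: 12.75
eef_pos: [0.5242, -0.2185, 0.0935]
ee_rot: [0.396, -0.575, 0.594, -0.401]
contact_force: [-3.0, 0.6, 7.0]
grip_width: 0.137
```

```bash
python3 -c "
from h import *
st()"
```

```text
t 12.75 p [ 0.5242 -0.2185  0.0935] yaw -1.9453 down [ 0.021 -0.019 -1.   ] F [-2.95  0.65  6.95] M [0.17 0.6  0.1 ] w 0.137 q [ 0.24  0.86  0.12  1.9  -0.22  0.37  0.15]
```

>>> jog_arm(
  series=[
    [0.03, 0, -0.08, -0.03, 0],
    [0.02, 0, -0.06, -0.03, 0],
  ],
)

```text
time: 12.95
eef_pos: [0.5236, -0.218, 0.0934]
ee_rot: [0.378, -0.587, 0.605, -0.382]
contact_force: [-2.4, 0.9, 7.4]
grip_width: 0.132
```

```bash
python3 -c "
from h import *
st()"
```

```text
t 12.95 p [ 0.5236 -0.218   0.0934] yaw -2.0073 down [ 0.018 -0.019 -1.   ] F [-2.42  0.91  7.42] M [0.21 0.69 0.11] w 0.132 q [ 0.23  0.86  0.13  1.9  -0.25  0.37  0.11]
```

>>> jog_arm(
  series=[
    [0.05, -0.03, -0.08, -0.03, 0],
    [0.04, -0.02, -0.06, -0.03, 0],
  ],
)

```text
time: 13.15
eef_pos: [0.5231, -0.2176, 0.0934]
ee_rot: [0.36, -0.6, 0.616, -0.363]
contact_force: [-1.7, 0.7, 6.7]
grip_width: 0.131
```

```bash
python3 -c "
from h import *
st()"
```

```text
t 13.15 p [ 0.5231 -0.2176  0.0934] yaw -2.0688 down [ 0.014 -0.018 -1.   ] F [-1.69  0.66  6.74] M [0.16 0.68 0.22] w 0.131 q [ 0.22  0.87  0.15  1.89 -0.27  0.38  0.07]
```

>>> jog_arm(
  series=[
    [0, 0, 0.08, 0, 0],
    [0, 0, 0.1, 0, 0],
    [0, 0, 0.1, 0, 0],
  ],
)

```text
time: 13.45
eef_pos: [0.523, -0.2175, 0.0966]
ee_rot: [0.361, -0.599, 0.615, -0.363]
contact_force: [-0.9, 0.2, 0.5]
grip_width: 0.132
```

```bash
python3 -c "
from h import *
st()"
```

```text
t 13.45 p [ 0.523  -0.2175  0.0966] yaw -2.0668 down [ 0.014 -0.018 -1.   ] F [-0.92  0.21  0.54] M [-0.1   0.27  0.14] w 0.132 q [ 0.22  0.86  0.15  1.89 -0.27  0.39  0.07]
```

>>> jog_arm(
  series=[
    [0, 0, 0.05, 0.02, 0],
    [0, 0, 0.05, 0, 0],
  ],
)

```text
time: 13.65
eef_pos: [0.5229, -0.2176, 0.0975]
ee_rot: [0.367, -0.595, 0.611, -0.37]
contact_force: [-0.6, -1.2, -5.4]
grip_width: 0.136
```

```bash
python3 -c "
from h import *
st()"
```

```text
t 13.65 p [ 0.5229 -0.2176  0.0975] yaw -2.0454 down [ 0.015 -0.018 -1.   ] F [-0.58 -1.18 -5.45] M [-0.16  0.14  0.  ] w 0.136 q [ 0.22  0.86  0.15  1.89 -0.26  0.39  0.09]
```

It rose about 3 mm above where the lip stopped it, which suggests the notch. I'll check the rotational play gently before letting go.

>>> jog_arm(
  series=[
    [0, 0, -0.05, 0.03, 0],
    [0, 0, 0, 0.03, 0],
    [0, 0, 0, 0.03, 0],
  ],
)

```text
time: 13.95
eef_pos: [0.5231, -0.2177, 0.0973]
ee_rot: [0.395, -0.577, 0.593, -0.399]
contact_force: [-1.3, 0.3, 1.9]
grip_width: 0.133
```

```bash
python3 -c "
from h import *
st()"
```

```text
t 13.95 p [ 0.5231 -0.2177  0.0973] yaw -1.9494 down [ 0.017 -0.016 -1.   ] F [-1.34  0.25  1.87] M [ 0.04  0.34 -0.02] w 0.133 q [ 0.24  0.86  0.12  1.89 -0.22  0.38  0.14]
```

>>> jog_arm(
  series=[
    [0, 0, 0, 0.03, 0],
    [0, 0, 0, 0.03, 0],
  ],
)

```text
time: 14.15
eef_pos: [0.5229, -0.2177, 0.0973]
ee_rot: [0.414, -0.564, 0.58, -0.418]
contact_force: [-0.9, 0.9, 2.2]
grip_width: 0.131
```

```bash
python3 -c "
from h import *
st()"
```

```text
t 14.15 p [ 0.5229 -0.2177  0.0973] yaw -1.8844 down [ 0.017 -0.015 -1.   ] F [-0.87  0.9   2.24] M [ 0.01  0.31 -0.16] w 0.131 q [ 0.25  0.86  0.11  1.89 -0.2   0.38  0.18]
```

It has walls on both sides: +0.22 N m at yaw -2.07 and -0.16 N m at -1.88. So it is in the notch. I'll centre it, relax and let go.

>>> jog_arm(
  series=[
    [0, 0, 0, -0.04, 0],
    [0, 0, 0.01, -0.04, 0],
    [0, 0, 0, 0, 0],
    [0, 0, 0, 0, 0.16],
    [0, 0, 0, 0, 0.25],
    [0, 0, 0, 0, 0.35],
    [0, 0, 0, 0, 0.4],
  ],
  grip_force=10,
)

```text
time: 14.85
eef_pos: [0.524, -0.2176, 0.097]
ee_rot: [0.389, -0.581, 0.597, -0.393]
contact_force: [-0.3, 0.2, -1.0]
grip_width: 0.393
```

```bash
python3 -c "
from h import *
st()"
```

```text
t 14.85 p [ 0.524  -0.2176  0.097 ] yaw -1.9696 down [ 0.018 -0.017 -1.   ] F [-0.32  0.17 -0.96] M [-0.06  0.08 -0.02] w 0.393 q [ 0.23  0.86  0.13  1.89 -0.23  0.38  0.13]
```

Released. I'll lift slowly and straight up, then look.

>>> jog_arm(
  series=[
    [0, 0, 0.5, 0, 0.4],
    [0, 0, 1, 0, 0.4],
    [0, 0, 1.5, 0, 0.4],
    [0, 0, 2, 0, 0.4],
    [0, 0, 2.5, 0, 0.4],
    [0, 0, 2.5, 0, 0.4],
    [-1, 2, 2.5, 0, 0.4],
    [-1, 3, 2, 0, 0.4],
    [-1, 3, 1, 0, 0.4],
    [-1, 3, 0, 0, 0.4],
  ],
)

```text
time: 15.85
eef_pos: [0.4834, -0.1103, 0.2647]
ee_rot: [0.384, -0.58, 0.602, -0.392]
contact_force: [0.2, 1.3, -0.0]
grip_width: 0.398
```

>>> jog_arm(
  series=[
    [-1, 4, 0, 0, 0.4],
    [-1, 4, 0, 0, 0.4],
    [-1, 4, 0, 0, 0.4],
    [-1, 4, 0, 0, 0.4],
    [0, 2, 0, 0, 0.4],
    [0, 0, 0, 0, 0.4],
  ],
)

```text
time: 16.45
eef_pos: [0.4398, 0.08, 0.2707]
ee_rot: [0.382, -0.579, 0.601, -0.397]
contact_force: [0.2, 0.4, 0.2]
grip_width: 0.4
```

```bash
python3 - <<'E'
from h import *
st();p,d=grab('side','side5');q,e=grab('top','top5')
a=cv2.resize(p[140:225,300:400,::-1],None,fx=4,fy=4,interpolation=cv2.INTER_CUBIC)
b=cv2.resize(q[185:270,325:425,::-1],None,fx=4,fy=4,interpolation=cv2.INTER_CUBIC)
cv2.imwrite('pics/c6.png',np.hstack([a,b]))
for n,D in(('top',e),('side',d)):
    W=cloud(n,D);k=(np.hypot(W[...,0]-.523,W[...,1]+.2186)<.035)&(W[...,2]>.085)&(W[...,2]<.13);P=W[k]
    r=cv2.minAreaRect(P[:,:2].astype(np.float32)) if len(P)>4 else None;print(n,len(P),r,np.percentile(P[:,2],[50,90,98]) if len(P) else 0)
    if n=='top':
        x=np.linalg.svd(P[:,:2]-P[:,:2].mean(0))[2][0];print('yaw',np.arctan(x[1]/x[0]))
E
```

```text
t 16.45 p [0.4398 0.08   0.2707] yaw -1.9751 down [ 0.035 -0.015 -0.999] F [0.2  0.45 0.23] M [-0.07  0.11  0.01] w 0.4 q [-0.51  0.45  0.31  2.11 -0.2   0.58 -0.47]
top 82 ((0.52324378490448, -0.21746952831745148), (0.04346529766917229, 0.011794984340667725), 67.38055419921875) [0.1037835  0.10690798 0.10840939]
yaw 1.1864761061511975
side 67 ((0.5227725505828857, -0.21428538858890533), (0.04227781295776367, 0.012098092585802078), 69.25090789794922) [0.09773434 0.10317191 0.10416102]
```

View pics/c6.png

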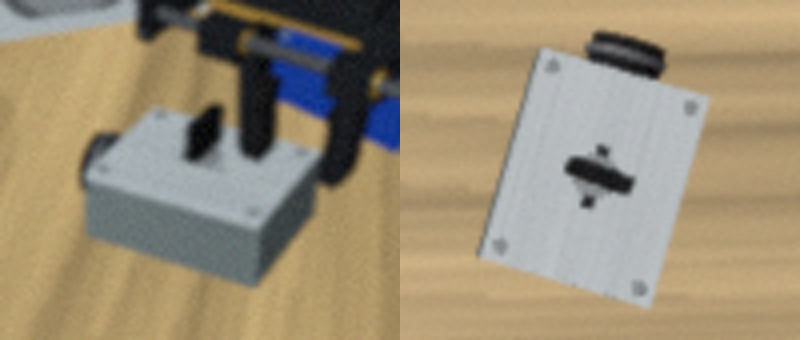

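The views show the wing standing upright, crosswise to the slot (top crop (600,175), slot ends at (602,150) and (588,202)). Its top is at z ≈ 0.104 m, where 0.104 means locked and 0.1005 means held down, and it has turned about 1.63 rad. The gripper is clear, so I'll hand in.

```bash
python3 -c "
from h import *
print(arm.job_done());st()"
```

```text
the job is handed in; nothing more can be done
None
the job is handed in; nothing more can be done
```

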